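# Feel out the gap under the comparator's foot

## Robot

A 6-joint arm with a two-finger parallel gripper is mounted at the origin on the work surface. World frame = base frame: x ahead of the robot, y to its left, z up, the work surface at z = 0. Lengths are in mm, angles in rad, forces in N, time in s.
With the tool pointing down it reaches from about 350 to 775 mm from the base axis. Payload 7.3 kg.
Tool frame: the origin (TCP) lies between the finger pads; the fingertips stand bot.tip_extent ahead of it and the grasp point (between the pads) lies 6 mm ahead of it (bot.tip_extent is the distance from the TCP to the fingertips, in mm); x points along the fingers, y is the direction in which the jaws open and shut, and the axes are right-handed (so a half turn about x gives the same grasp; the last joint's range is limited). The gripper opens to 92 mm and grips with 3 to 60 N. Pads are 19 mm wide; open, the fingers measure 130 mm over their backs; the gripper's body (75 mm by 190 mm) begins 47 mm behind the grasp point.
Start: joints at [-1.288, 0.342, 1.524, -0, 1.275, -0.146], TCP at [218.308, -477.477, 251.741] pointing down, gripper open.
Joint ranges: [-2.53, 2.53], [-0.77, 2.02], [0.04, 2.7], [-1, 4.14], [0.28, 2.66], [-3.11, 3.11]. Speed limits (rad/s): [2.57, 2.57, 3.14, 3.14, 3.14, 3.14].

## Interface

Orientations are given as [roll, pitch, yaw] about the fixed x, y, z axes, in that order (R = Rz(yaw) Ry(pitch) Rx(roll)).
In Python, from plant import bot, capture, workorder gives the robot as it stands. The module is installed in compiled form; this text tells all that it offers.
- The arm moves only by the shell command python3 -m crank 'ROWS'. ROWS is JSON, a list of rows, each an object with "linear": the shift along the tool's x, y, z in cm, a list of three; "delta_rot": the turn, a rotation vector about the tool's x, y, z in degrees, a list of three; "fingers": the opening, from 0 (shut) to 1 (fully open). In form: [{"linear": [x, y, z], "delta_rot": [wx, wy, wz], "fingers": fingers}, ...]. A call has exactly 5 rows; each row shifts and turns the commanded pose from where the row before left it, along the tool's axes as they then stand; what a row does not reach is not made up. A row lasts 1/10 s, in which the tool goes at most 50 mm and 8.59 degrees, less where a joint would pass 70% of its speed; a pose out of reach is approached as far as the arm can. A call with a gripper value outside its range is refused whole. The fingers move at their own pace and stop on an object; the grip force is fixed at half the most. Time passes only in rows, so rows that do not move let the fingers close, or fill a call up. It gives the time, the measured TCP pose, the force and the opening at its end, in the units of the state.
- bot.get_obs(): the state, without advancing time (a new reading comes with each control period).
- capture(name): name is "side" or "top" or "wrist"; returns a dict with "image" (384x512x3 uint8, blue, green, red), "mtx" (3x3 intrinsics, pixels), "pose" (4x4, takes a point from camera to world coordinates). Camera axes: x right, y down, z forward; pixel columns grow to the right and rows downward; lengths in mm; the calibration is good to about 2 mm. A picture is of the moment at which its call begins. There is no depth.
- workorder.close_job(): hands the job in, once; it reports no verdict.
The state is a dict: "time": time; "joint_positions": joint angles; "dq": joint speeds; "tau": joint torques, N m; "tool_pos": TCP position; "tcp_rot": TCP orientation; "contact_force": force on the tool from outside, world axes, zero at the start; "moment": the same for the moment, N m; "grip_width": finger opening in mm.
Only numpy, scipy, OpenCV 4.12 (cv2) and the standard library are available. Lean on these libraries where they do the work, as an engineer would, in place of code of your own. Each camera call takes 0.05 s, during which the arm holds its last target. There are 200 camera calls.

## Task

Tap the three loose brass plates on the comparator's granite base into a neat stack, every plate home in the corner against both steel stop bars, so that their edges are flush. Then take the taper gauge by its handle, lay its blade flat on the top plate and slide it, thin end first, between plate and measuring foot until it drags snugly: the foot has just begun to ride up on it, a millimetre or two at most. Finish while holding the gauge still by its handle at that depth, with the stack still flush, and leave the other things on the bench alone.

Things in the scene. Friction and masses are not known exactly. Their poses are not given: they have to be found in the camera images.
- stand: fixed comparator stand; origin under the middle of its dark granite base, 200 (x) x 150 (y) x 40 mm high. x points from its open front (towards the robot) to the back stop, y left. A black column, 22 mm thick, 245 mm tall, stands on the granite 77 mm behind and 56 mm left of the origin
- stop (a point): on the granite (40 mm over the bench), mid-width, in the plane of the back stop's front face; x into that stop, y left, z up. Back stop: steel bar 17 mm high, 32 mm to either side. Side stop: like bar, inner face 22.5 mm left of this point, from 35 to 112 mm in front of it. Home in the corner, the plates' centres are 55 mm in front of this point, not left or right
- foot (a point): centre of the underside of the measuring foot: flat steel disc 18 mm across, 5 thick, rim rounded, on a thin spindle. It is 20 mm in front of the back stop's face, mid-width, 2.5 to 4.5 mm (varies) over the top of the three stacked plates (18 mm). Keep the gripper clear of what is above it: see the head
- spindle (a joint): lift of the foot, m: 0 at its lower stop, up to 0.012. A spring presses it down: about 3.4 N when it begins to lift, 0.3 N more for each mm
- head: comparator head clamped to the column, stays put: aluminium arm and black digital indicator, carrying spindle and foot. Origin on the spindle axis at the arm's underside, about 70 mm over the foot; arm and indicator reach 11 mm in front of that axis, 26 mm to its right and 144 mm up; to the left the arm runs to the column
- plate3: the top brass plate; origin at the centre of its underside, x along its length
- plate1_mid (a point): bottom brass blank, 110 long (its x) x 45 wide (its y) x 6 mm thick, about 0.25 kg, loose; this point is its centre, half-way up. At the start it lies askew, 3 to 18 mm short of the back stop and 5 to 16 mm to the right of the side stop
- plate2_mid (a point): middle brass blank, 110 long (its x) x 45 wide (its y) x 6 mm thick, about 0.25 kg, loose; this point is its centre, half-way up. At the start it lies askew, 3 to 18 mm short of the back stop and 5 to 16 mm to the right of the side stop
- plate3_mid (a point): top brass blank, 110 long (its x) x 45 wide (its y) x 6 mm thick, about 0.25 kg, loose; this point is its centre, half-way up. At the start it lies askew, 3 to 18 mm short of the back stop and 5 to 16 mm to the right of the side stop
- gauge: the taper gauge, about 0.09 kg: a steel wedge blade on a ribbed aluminium handle, underside flat all along. Origin at the centre of the underside of the handle, x towards the blade's tip, z up (lies this way up on the bench)
- gauge_grip (a point): centre of the gauge's handle, half-way up (9 mm over the underside). The handle is 70 long (x) x 14 wide (y) x 18 mm high; the blade begins 35 mm ahead of this point. Not the file with the round wooden handle near it
- gauge_tip (a point): middle of the blade's thin end, on the underside, 135 mm ahead of the handle's centre. Blade 100 long x 12 wide, 1.5 mm thick at the tip, thicker by 0.08 mm per mm, 9.5 mm at the handle: it meets the foot's front rim 12 to 38 mm from its tip, then lifts the foot 0.08 mm per mm farther in
- file: bystander, leave alone: needle file with round wooden handle; origin under its middle
- tweezers: bystander, leave alone: steel tweezers lying flat; origin under its middle
- oilstone: bystander, leave alone: flat oilstone, 50 x 125 x 24 mm; origin under its middle
- bottle: bystander, leave alone: square pink solvent bottle with steel pump top, 52 mm wide, 120 mm tall; origin under its middle
- driver_stand: bystander, leave alone: round stand, 76 mm across, with small screwdrivers, 130 mm tall; origin under its middle
- parts_box: bystander, leave alone: grey plastic box with clear lid, 156 x 106 x 59 mm; origin under its middle
- pegwood: bystander, leave alone: bundle of three thin wooden sticks, 130 mm long; origin under its middle
- loupe: bystander, leave alone: black eyeglass, 34 mm across; origin under its middle

How it is judged:
By the outcome, as a careful person would: the job done as asked, in the order asked, and still so for the second after the job is handed in, while the arm keeps its last pose, push and grip.
It also fails if it takes over 69 s, if anything falls off the work surface, if the arm or the gripper's body presses on something with over 40 N, if the wrist force passes 120 N, or if a joint passes its speed limit or range.

## Working session

There is one attempt and no reset: what is moved stays moved. The work goes in short steps, Python scripts to look and compute and a shell command to move; the robot and the scene stay as the last step left them, time stands still between calls to the robot, and variables do not carry over. Pictures are saved under pics/ and viewed, on a budget of 10 in all, crops included, one or two more only if the job needs it, and the job is handed in when it is done.

```bash
mkdir -p pics
python3 - <<'E'
from plant import bot,capture
import cv2,numpy as np
o=bot.get_obs();print({k:np.round(v,3).tolist() for k,v in o.items()},bot.tip_extent)
ims=[]
for n in ["top","side"]:
    c=capture(n);np.savez(f"{n}0.npz",**c);cv2.imwrite(f"pics/{n}0.png",cv2.resize(c["image"],(800,600),interpolation=cv2.INTER_CUBIC))
    print(n,c["mtx"].round(1).tolist(),c["pose"].round(3).tolist())
E
```

```text
{'time': 0.0, 'joint_positions': [-1.288, 0.343, 1.525, -0.0, 1.275, -0.146], 'dq': [0.001, -0.001, -0.001, 0.002, -0.002, -0.002], 'tau': [-0.0, -43.124, -24.423, 0.072, 0.056, -0.0], 'tool_pos': [218.205, -477.099, 251.039], 'tcp_rot': [-1.713, 1.569, 1.858], 'contact_force': [0.157, 0.815, 0.409], 'moment': [0.005, -0.022, 0.088], 'grip_width': 91.73} 25.0
top [[449.5, 0.0, 251.0], [0.0, 449.5, 188.0], [0.0, 0.0, 1.0]] [[0.017, -0.997, 0.081, 458.805], [-1.0, -0.018, -0.015, 22.371], [0.016, -0.081, -0.997, 1484.101], [0.0, 0.0, 0.0, 1.0]]
side [[357.0, 0.0, 250.8], [0.0, 357.0, 195.5], [0.0, 0.0, 1.0]] [[0.928, -0.243, 0.282, 325.032], [-0.372, -0.64, 0.672, -618.659], [0.017, -0.729, -0.685, 754.66], [0.0, 0.0, 0.0, 1.0]]
```

View pics/top0.png

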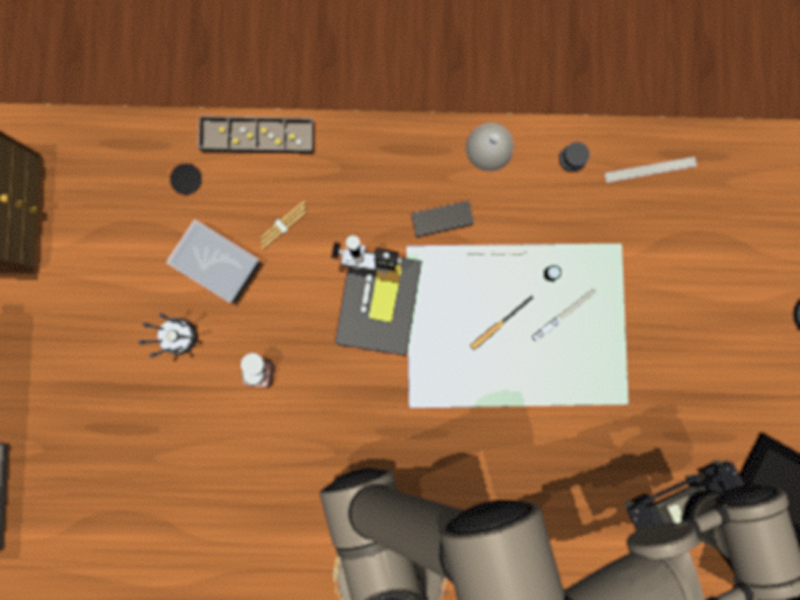

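View pics/side0.png

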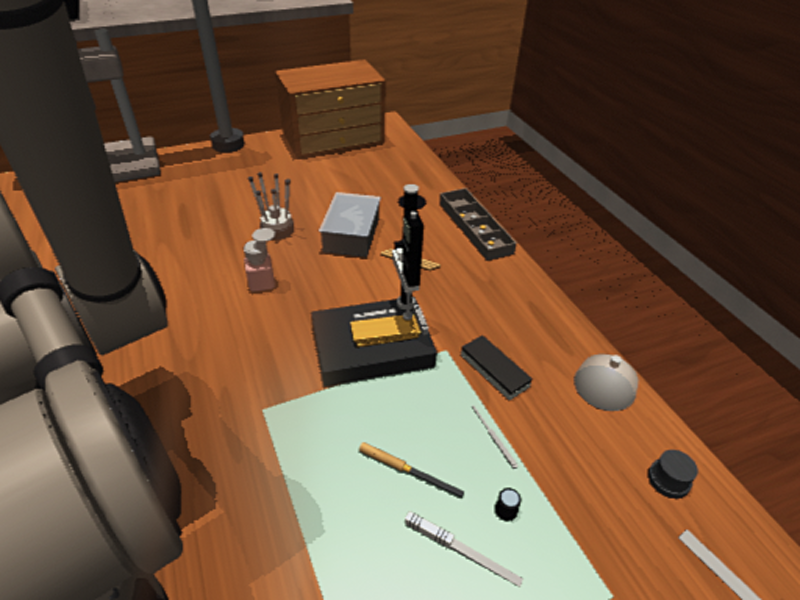

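The top view shows the stand with yellow plates at about (380,300) and the gauge with its handle at (545,328) and tip at (595,290). The file lies to its left at (500,325), and the loupe is at (552,272). The side view agrees. Next I'll localise them coarsely.

```bash
cat > h.py <<'E'
import numpy as np,cv2
from scipy.spatial.transform import Rotation as Ro
from plant import bot,capture
def ray(c,px,z):
    px=np.atleast_2d(px).astype(float);P=c["pose"]
    d=np.c_[px,np.ones(len(px))]@np.linalg.inv(c["mtx"]).T@P[:3,:3].T
    t=(z-P[2,3])/d[:,2];return P[:3,3]+d*t[:,None]
def proj(c,X):
    P=c["pose"];q=(np.atleast_2d(X)-P[:3,3])@P[:3,:3]@c["mtx"].T;return q[:,:2]/q[:,2:]
def R(o=None):
    o=o or bot.get_obs();return Ro.from_euler("xyz",o["tcp_rot"]).as_matrix()
def moves(tgt,Rt=None):
    o=bot.get_obs();r=R(o);print("pos",np.round(o["tool_pos"],1),"F",np.round(o["contact_force"],1),"w",round(o["grip_width"],1),"t",round(o["time"],2))
    print("lin cm (tool)",np.round(r.T@(np.array(tgt)-o["tool_pos"])/10,2))
    if Rt is not None: print("rotvec deg (tool)",np.round(np.degrees(Ro.from_matrix(r.T@Rt).as_rotvec()),2))
def down(psi): # tool x down, tool y along world heading psi
    x=np.array([0,0,-1.]);y=np.array([np.cos(psi),np.sin(psi),0]);return np.c_[x,y,np.cross(x,y)]
def snap(n,f=None,box=None):
    c=capture(n);
    if f:
        im=c["image"]
        if box: im=im[box[1]:box[3],box[0]:box[2]]
        s=min(800/im.shape[1],600/im.shape[0]);cv2.imwrite("pics/"+f+".png",cv2.resize(im,None,fx=s,fy=s,interpolation=cv2.INTER_CUBIC))
        np.savez(f+".npz",**c)
    return c
E
python3 - <<'E'
from h import *
c=np.load("top0.npz")
k=1.5625
print("granite",ray(c,np.array([[422,260],[407,355],[336,343]])/k,40).round(0).tolist())
print("gauge",ray(c,np.array([[545,328],[595,290]])/k,5).round(0).tolist())
hsv=cv2.cvtColor(c["image"],cv2.COLOR_BGR2HSV);m=cv2.inRange(hsv,(22,150,120),(35,255,255))
n,l,s,ce=cv2.connectedComponentsWithStats(m);i=1+s[1:,4].argmax();print(s[i],ray(c,ce[i],58))
ys,xs=np.where(l==i);print(cv2.minAreaRect(np.c_[xs,ys].astype(np.float32)))
print(R().round(3).tolist())
E
```

```text
granite [[648.0, -59.0, 40.0], [451.0, -31.0, 40.0], [473.0, 115.0, 40.0]]
gauge [[512.0, -323.0, 5.0], [595.0, -430.0, 5.0]]
[243 178  12   4  15] [[602.34618836  10.05434702  58.        ]]
((248.4058837890625, 179.42352294921875), (11.171918869018555, 1.5185132026672363), 12.52880859375)
[[-0.0, 0.416, -0.909], [0.001, -0.909, -0.416], [-1.0, -0.001, -0.0]]
```

```bash
python3 -m crank '[{"linear":[-1,0,0],"delta_rot":[8.15,0,0],"fingers":0.0},{"linear":[-1,0,0],"delta_rot":[8.15,0,0],"fingers":0.0},{"linear":[-1,0,0],"delta_rot":[8.15,0,0],"fingers":0.0},{"linear":[-1,0,0],"delta_rot":[8.15,0,0],"fingers":0.0},{"linear":[-1,-2,-0.6],"delta_rot":[0,0,0],"fingers":0.0}]'
python3 -m crank '[{"linear":[0,-4.7,-1.4],"delta_rot":[0,0,0],"fingers":0.0},{"linear":[0,-4.7,-1.4],"delta_rot":[0,0,0],"fingers":0.0},{"linear":[0,-4.7,-1.4],"delta_rot":[0,0,0],"fingers":0.0},{"linear":[0,-4.7,-1.4],"delta_rot":[0,0,0],"fingers":0.0},{"linear":[0,-4.7,-1.4],"delta_rot":[0,0,0],"fingers":0.0}]'
python3 -m crank '[{"linear":[0,-4.7,-1.4],"delta_rot":[0,0,0],"fingers":0.0},{"linear":[0,-4.7,-1.4],"delta_rot":[0,0,0],"fingers":0.0},{"linear":[0,-4.7,-1.4],"delta_rot":[0,0,0],"fingers":0.0},{"linear":[0,-4.7,-1.4],"delta_rot":[0,0,0],"fingers":0.0},{"linear":[0,-4.7,-1.4],"delta_rot":[0,0,0],"fingers":0.0}]'
python3 -c "
from h import *
c=snap('wrist','w1');moves([450,20,300],down(np.radians(-98)));print(c['pose'].round(2).tolist(),c['mtx'][0])"
```

```text
time: 0.6
tool_pos: [226.3, -459.5, 301.4]
tcp_rot: [-0.169, 1.57, 2.827]
contact_force: [1.3, 0.6, -0.1]
grip_width: 56.3
time: 1.1
tool_pos: [329.4, -233.6, 301.5]
tcp_rot: [-1.198, 1.571, 1.803]
contact_force: [1.0, -0.6, 0.6]
grip_width: 16.6
time: 1.6
tool_pos: [431.6, -10.6, 301.6]
tcp_rot: [1.52, 1.571, -1.761]
contact_force: [1.4, -0.9, 0.5]
grip_width: 0.0
pos [433.6  -4.4 301.6] F [ 0.3  3.4 -0.3] w 0.6 t 1.65
lin cm (tool) [ 0.17 -2.64 -1.3 ]
rotvec deg (tool) [ 0.25 -0.06  0.25]
[[-0.14, -0.96, -0.25, 497.46], [-0.99, 0.14, 0.04, -19.83], [-0.0, 0.25, -0.97, 434.03], [0.0, 0.0, 0.0, 1.0]] [331.73310984   0.         255.65228135]
```

View pics/w1.png

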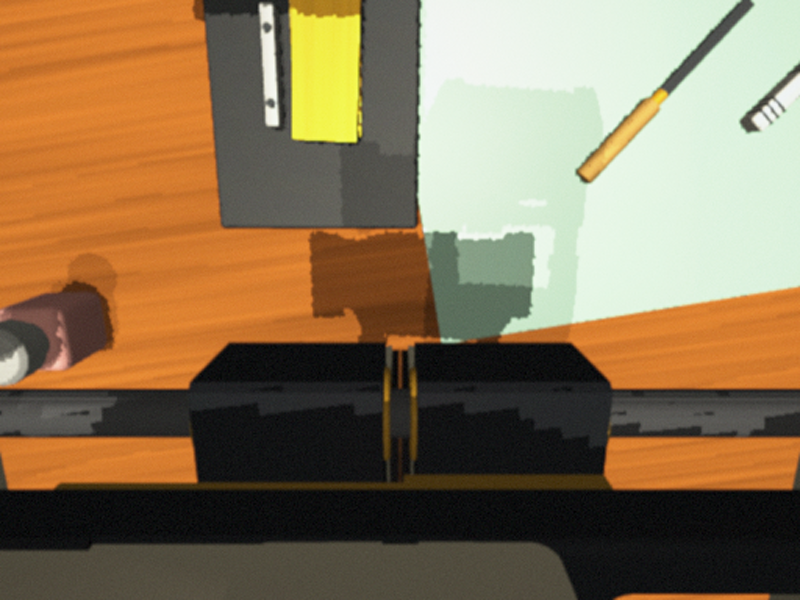

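The wrist view shows the granite front corners at (222,226) and (417,226). The front end of the side stop is near (281,126), and the plate stack's front edge runs from (291,138) to (358,142).

```bash
cat > m.py <<'E'
from h import *
c=np.load("w1.npz");k=1.5625
g=ray(c,np.array([[222,226],[417,226],[419,20],[207,20]])/k,40);print("granite",g.round(1).tolist())
s=ray(c,np.array([[281,126],[273,10],[266,128]])/k,57);print("side",s.round(1).tolist())
p=ray(c,np.array([[291,138],[358,142],[361,20],[290,20]])/k,58);print("plate",p.round(1).tolist())
a=[np.degrees(np.arctan2(*(q[::-1][:2]))) for q in [g[2]-g[1],g[3]-g[0],s[1]-s[0],p[2]-p[1],p[3]-p[0]]];print("ang",np.round(a,1), np.degrees(np.arctan2(*((g[0]-g[1])[::-1][1:]))))
E
python3 m.py
```

```text
granite [[474.0, 119.3, 40.0], [453.3, -26.8, 40.0], [593.2, -46.9, 40.0], [613.8, 97.9, 40.0]]
side [[536.6, 57.5, 57.0], [608.5, 48.5, 57.0], [536.8, 68.0, 57.0]]
plate [[527.8, 52.0, 58.0], [518.6, 6.4, 58.0], [594.2, -7.8, 58.0], [600.8, 38.4, 58.0]]
ang [180. 180. 180. 180. 180.] 81.93917753496895
```

```bash
python3 -m crank '[{"linear":[3.4,0.33,-2.55],"delta_rot":[0.35,0,0],"fingers":0.0},{"linear":[3.4,0.33,-2.55],"delta_rot":[0,0,0],"fingers":0.0},{"linear":[3.4,0.33,-2.55],"delta_rot":[0,0,0],"fingers":0.0},{"linear":[3.4,0.33,-2.55],"delta_rot":[0,0,0],"fingers":0.0},{"linear":[3.4,0.33,-2.55],"delta_rot":[0,0,0],"fingers":0.0}]'
python3 -m crank '[{"linear":[2,0,0],"delta_rot":[0,0,0],"fingers":0.0},{"linear":[2,0,0],"delta_rot":[0,0,0],"fingers":0.0},{"linear":[0,0,0],"delta_rot":[0,0,0],"fingers":0.0},{"linear":[0,0,0],"delta_rot":[0,0,0],"fingers":0.0},{"linear":[0,0,0],"delta_rot":[0,0,0],"fingers":0.0}]'
cat >> h.py <<'E'
STOP=np.array([644.3,19.4]);TH=np.radians(-8.1);EX=np.array([np.cos(TH),np.sin(TH)]);EY=np.array([-EX[1],EX[0]])
def st():
    o=bot.get_obs();d=o["tool_pos"][:2]-STOP;f=o["contact_force"]
    print("stopframe x,y",(d@EX).round(1),(d@EY).round(1),"z",round(o["tool_pos"][2],1),"Fx,Fy,Fz",(f[:2]@EX).round(1),(f[:2]@EY).round(1),round(f[2],1),"t",round(o["time"],2),"roterr",np.round(np.degrees(Ro.from_matrix(R(o).T@down(TH-np.pi/2)).as_rotvec()),2))
E
python3 -c "
from h import *
st()"
```

```text
time: 2.15
tool_pos: [555.7, -47.7, 129.9]
tcp_rot: [0.071, 1.57, 3.066]
contact_force: [-0.6, -0.7, 1.0]
grip_width: 0.6
time: 2.65
tool_pos: [555.8, -47.6, 93.0]
tcp_rot: [3.027, 1.569, -0.261]
contact_force: [0.7, 1.2, -0.8]
grip_width: 0.3
stopframe x,y -78.2 -78.8 z 93.0 Fx,Fy,Fz 0.6 1.3 -0.8 t 2.65 roterr [-0.28 -0.12 -0.01]
```

```bash
python3 -m crank '[{"linear":[0.6,-1.2,0],"delta_rot":[0,0,0],"fingers":0.0},{"linear":[1.6,0,0],"delta_rot":[0,0,0],"fingers":0.0},{"linear":[0.2,0,0],"delta_rot":[0,0,0],"fingers":0.0},{"linear":[0,0,0],"delta_rot":[0,0,0],"fingers":0.0},{"linear":[0,0,0],"delta_rot":[0,0,0],"fingers":0.0}]' >/dev/null; python3 -c "
from h import *
st()"
python3 -m crank '[{"linear":[0.1,0,0],"delta_rot":[0,0,0],"fingers":0.0},{"linear":[0.1,0,0],"delta_rot":[0,0,0],"fingers":0.0},{"linear":[0,0,0],"delta_rot":[0,0,0],"fingers":0.0},{"linear":[0,0,0],"delta_rot":[0,0,0],"fingers":0.0},{"linear":[0,0,0],"delta_rot":[0,0,0],"fingers":0.0}]'>/dev/null; python3 -c "
from h import *
st()"
```

```text
stopframe x,y -78.4 -66.5 z 68.4 Fx,Fy,Fz -0.4 0.2 0.8 t 3.15 roterr [-0.28 -0.06 -0.01]
stopframe x,y -78.8 -66.8 z 65.7 Fx,Fy,Fz -0.2 -0.3 -0.1 t 3.65 roterr [-0.29 -0.   -0.  ]
```

```bash
python3 -m crank '[{"linear":[0,-0.4,0],"delta_rot":[-0.28,0,0],"fingers":0.0},{"linear":[0,-0.4,0],"delta_rot":[0,0,0],"fingers":0.0},{"linear":[0,-0.4,0],"delta_rot":[0,0,0],"fingers":0.0},{"linear":[0,-0.4,0],"delta_rot":[0,0,0],"fingers":0.0},{"linear":[0,-0.4,0],"delta_rot":[0,0,0],"fingers":0.0}]' >/dev/null; python3 -c "
from h import *
st()"
python3 -m crank '[{"linear":[0,-0.2,0],"delta_rot":[0,0,0],"fingers":0.0},{"linear":[0,-0.2,0],"delta_rot":[0,0,0],"fingers":0.0},{"linear":[0,0,0],"delta_rot":[0,0,0],"fingers":0.0},{"linear":[0,0,0],"delta_rot":[0,0,0],"fingers":0.0},{"linear":[0,0,0],"delta_rot":[0,0,0],"fingers":0.0}]'>/dev/null; python3 -c "
from h import *
st()"
```

```text
stopframe x,y -78.8 -46.3 z 65.7 Fx,Fy,Fz 1.3 -0.4 -0.4 t 4.15 roterr [ 0.01 -0.   -0.01]
stopframe x,y -78.8 -42.8 z 65.7 Fx,Fy,Fz -0.4 -0.3 -0.1 t 4.65 roterr [-0.01  0.    0.  ]
```

```bash
python3 -c "
from h import *
snap('wrist','w2')"
```

```text
(no output)
```

View pics/w2.png

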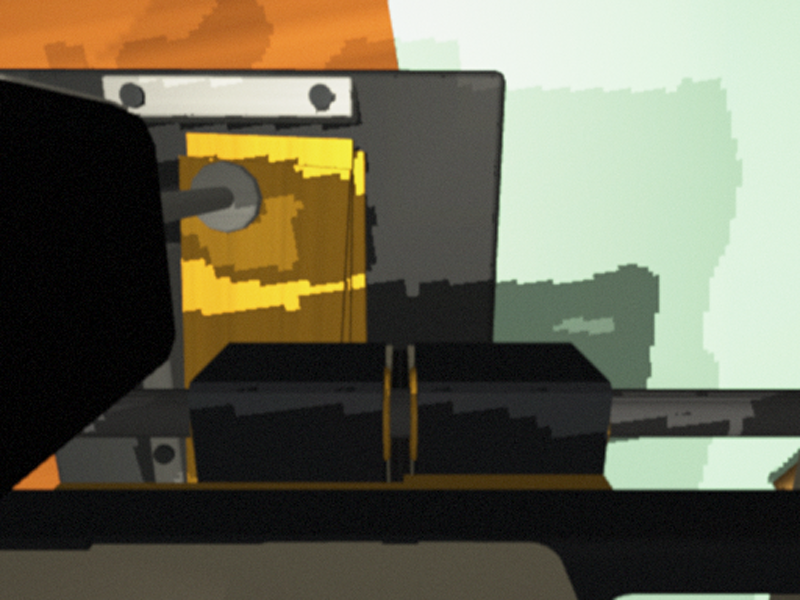

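The wrist view shows the back stop's front top edge at row ~117 (columns 105–352), the foot disc at (225,197), and the plates' right edges at columns 352–366. There is no contact yet, so I'll measure.

Run:
```python
from h import *
c=np.load("w2.npz");k=1.5625
def sf(P): P=np.atleast_2d(P);d=P[:,:2]-STOP;return np.c_[d@EX,d@EY,P[:,2]].round(1).tolist()
print("cam",sf(c["pose"][:3,3]))
print("back stop edge/bar ends (57)",sf(ray(c,np.array([[106,116],[352,118],[352,80]])/k,57)))
print("foot",sf(ray(c,np.array([[229,192]])/k,66.5)))
print("plate top corners/edge",sf(ray(c,np.array([[187,134],[352,140],[345,340]])/k,58)))
print("plate lower right",sf(ray(c,np.array([[366,152],[366,340]])/k,52)))
print("side stop inner",sf(ray(c,np.array([[185,340],[187,470]])/k,57)))
o=bot.get_obs()
print("j",np.round(o["joint_positions"],2))
for z in (60,45): print("finger right/left at z",z,sf(ray(c,np.array([[190,385],[400,385],[610,385]])/k,z)))
T=o["tool_pos"]; print("tcp,tip px",proj(c,[T,T-[0,0,25]])*k)
```

```text
cam [[-12.3, -42.8, 198.1]]
back stop edge/bar ends (57) [[0.7, 32.9, 57.0], [0.1, -30.5, 57.0], [9.3, -30.7, 57.0]]
foot [[-18.1, -0.3, 66.5]]
plate top corners/edge [[-3.8, 12.1, 58.0], [-5.3, -30.4, 58.0], [-59.8, -27.1, 58.0]]
plate lower right [[-8.2, -33.6, 52.0], [-61.8, -32.7, 52.0]]
side stop inner [[-60.1, 18.8, 57.0], [-102.1, 22.6, 57.0]]
j [-0.16  0.62  1.65  0.    0.88  1.55]
finger right/left at z 60 [[-72.7, 17.5, 60.0], [-72.7, -42.8, 60.0], [-72.7, -103.0, 60.0]]
finger right/left at z 45 [[-79.2, 24.0, 45.0], [-79.3, -42.8, 45.0], [-79.3, -109.6, 45.0]]
tcp,tip px [[400.08994231 413.50211814]
 [400.04463935 378.26653152]]
```

```bash
for i in 1; do python3 -m crank '[{"linear":[0,-0.1,0],"delta_rot":[0,0,0],"fingers":0.0},{"linear":[0,-0.1,0],"delta_rot":[0,0,0],"fingers":0.0},{"linear":[0,0,0],"delta_rot":[0,0,0],"fingers":0.0},{"linear":[0,0,0],"delta_rot":[0,0,0],"fingers":0.0},{"linear":[0,0,0],"delta_rot":[0,0,0],"fingers":0.0}]' >/dev/null; done; python3 -c "
from h import *
st();c=snap('wrist');a=np.load('w2.npz')['image'];d=cv2.absdiff(a,c['image']).max(2)>40;print(d[:210,115:240].sum());np.savez('w3.npz',**c)
hs=cv2.cvtColor(c['image'],cv2.COLOR_BGR2HSV);m=cv2.inRange(hs,(18,120,60),(35,255,255))
m0=cv2.inRange(cv2.cvtColor(a,cv2.COLOR_BGR2HSV),(18,120,60),(35,255,255))
for r in (100,130,160,190,210): print(r,[(np.where(x[r,:250])[0].min(),np.where(x[r,:250])[0].max()) for x in (m0,m)])"
```

```text
stopframe x,y -78.7 -40.8 z 65.7 Fx,Fy,Fz 0.1 -2.6 1.1 t 5.2 roterr [-0.   -0.01 -0.01]
2917
100 [(np.int64(114), np.int64(233)), (np.int64(116), np.int64(237))]
130 [(np.int64(167), np.int64(233)), (np.int64(172), np.int64(237))]
160 [(np.int64(116), np.int64(233)), (np.int64(122), np.int64(237))]
190 [(np.int64(116), np.int64(234)), (np.int64(124), np.int64(237))]
210 [(np.int64(117), np.int64(234)), (np.int64(127), np.int64(237))]
```

```bash
for i in 1 2; do python3 -m crank '[{"linear":[0,-0.1,0],"delta_rot":[0,0,0],"fingers":0.0},{"linear":[0,-0.1,0],"delta_rot":[0,0,0],"fingers":0.0},{"linear":[0,0,0],"delta_rot":[0,0,0],"fingers":0.0},{"linear":[0,0,0],"delta_rot":[0,0,0],"fingers":0.0},{"linear":[0,0,0],"delta_rot":[0,0,0],"fingers":0.0}]' >/dev/null;  python3 -c "
from h import *
st();c=snap('wrist')
if $i==2: np.savez('w4.npz',**c)
hs=cv2.cvtColor(c['image'],cv2.COLOR_BGR2HSV);m=cv2.inRange(hs,(18,120,60),(35,255,255))
for r in (100,130,160,190,210): print(r,[(np.where(x[r,:250])[0].min(),np.where(x[r,:250])[0].max()) for x in (m,)])"; done
```

```text
stopframe x,y -78.7 -38.7 z 65.8 Fx,Fy,Fz 0.2 -0.9 0.5 t 5.75 roterr [-0.   -0.02  0.  ]
100 [(np.int64(132), np.int64(237))]
130 [(np.int64(177), np.int64(237))]
160 [(np.int64(138), np.int64(237))]
190 [(np.int64(140), np.int64(237))]
210 [(np.int64(143), np.int64(237))]
stopframe x,y -78.7 -37.7 z 65.8 Fx,Fy,Fz 0.1 -6.8 1.0 t 6.3 roterr [ 0.   -0.   -0.09]
100 [(np.int64(142), np.int64(237))]
130 [(np.int64(179), np.int64(237))]
160 [(np.int64(146), np.int64(237))]
190 [(np.int64(148), np.int64(237))]
210 [(np.int64(150), np.int64(238))]
```

```bash
python3 -m crank '[{"linear":[0,-0.1,0],"delta_rot":[0,0,0],"fingers":0.0},{"linear":[0,-0.1,0],"delta_rot":[0,0,0],"fingers":0.0},{"linear":[0,0,0],"delta_rot":[0,0,0],"fingers":0.0},{"linear":[0,0,0],"delta_rot":[0,0,0],"fingers":0.0},{"linear":[0,0,0],"delta_rot":[0,0,0],"fingers":0.0}]' >/dev/null;  python3 -c "
from h import *
st();c=snap('wrist','w5')"
```

```text
stopframe x,y -78.7 -37.6 z 65.8 Fx,Fy,Fz 0.1 -15.4 1.4 t 6.85 roterr [ 0.01  0.01 -0.23]
```

View pics/w5.png

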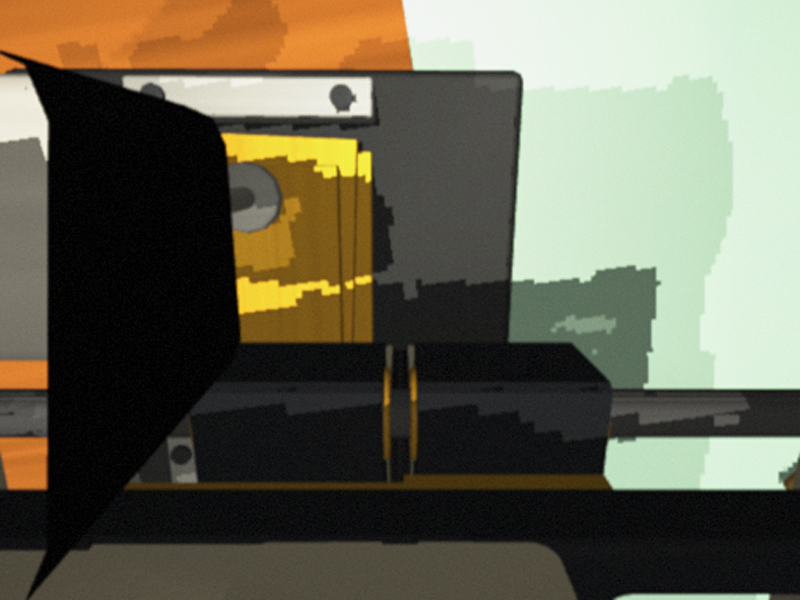

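The top plate's right edge runs from (357,140) to (342,340), the lower edges are near columns 355 and 372, and the foot is at (255,197). The stack isn't flush at this end yet. I'll quantify that.

Run:
```python
from h import *
c=np.load("w5.npz");k=1.5625
def sf(P): P=np.atleast_2d(P);d=P[:,:2]-STOP;return np.c_[d@EX,d@EY,P[:,2]].round(1).tolist()
print("top",sf(ray(c,np.array([[357,141],[342,340]])/k,58)))
print("mid",sf(ray(c,np.array([[356,170],[355,340]])/k,52)))
print("bot",sf(ray(c,np.array([[372,152],[372,340]])/k,46)))
print("stop corner",sf(ray(c,np.array([[373,118]])/k,57)),"side stop outer/inner",sf(ray(c,np.array([[168,450],[193,450]])/k,57)))
print("granite right",sf(ray(c,np.array([[521,80],[510,340]])/k,40)))
```

```text
top [[-5.5, -26.5, 58.0], [-59.7, -21.1, 58.0]]
mid [[-12.8, -25.6, 52.0], [-61.8, -24.3, 52.0]]
bot [[-7.9, -29.7, 46.0], [-63.8, -29.0, 46.0]]
stop corner [[0.2, -30.6, 57.0]] side stop outer/inner [[-95.1, 32.7, 57.0], [-95.1, 25.2, 57.0]]
granite right [[11.9, -72.1, 40.0], [-65.9, -73.0, 40.0]]
```

The outer finger faces taper, so only the top plate gets pushed. The inner pads are flat, so I'll back off, turn the tool half round (camera away from the head), and squeeze the plates against the side stop's outer face.

```bash
echo 'STOP=STOP+1.4*EY' >> h.py
python3 -m crank '[{"linear":[0,0.5,0],"delta_rot":[0,0,0],"fingers":0},{"linear":[-2.5,0.5,0],"delta_rot":[0,0,0],"fingers":0},{"linear":[-4,0,0],"delta_rot":[0,0,0],"fingers":0},{"linear":[-3.5,0,2],"delta_rot":[0,0,0],"fingers":0.2},{"linear":[-1,0,4],"delta_rot":[0,0,0],"fingers":0.8}]' >/dev/null
python3 -m crank '[{"linear":[0,0,4],"delta_rot":[0,0,0],"fingers":1},{"linear":[0,0,2],"delta_rot":[0,0,0],"fingers":1},{"linear":[0,0,0],"delta_rot":[-8.5,0,0],"fingers":1},{"linear":[0,0,0],"delta_rot":[-8.5,0,0],"fingers":1},{"linear":[0,0,0],"delta_rot":[-8.5,0,0],"fingers":1}]' >/dev/null
for i in 1 2 3; do python3 -m crank '[{"linear":[0,0,0],"delta_rot":[-8.5,0,0],"fingers":1},{"linear":[0,0,0],"delta_rot":[-8.5,0,0],"fingers":1},{"linear":[0,0,0],"delta_rot":[-8.5,0,0],"fingers":1},{"linear":[0,0,0],"delta_rot":[-8.5,0,0],"fingers":1},{"linear":[0,0,0],"delta_rot":[-8.5,0,0],"fingers":1}]' >/dev/null; done
python3 -m crank '[{"linear":[0,0,0],"delta_rot":[-8.5,0,0],"fingers":1},{"linear":[0,0,0],"delta_rot":[-8.5,0,0],"fingers":1},{"linear":[0,0,0],"delta_rot":[-8.5,0,0],"fingers":1},{"linear":[0,0,0],"delta_rot":[-1.5,0,0],"fingers":1},{"linear":[0,0,0],"delta_rot":[0,0,0],"fingers":1}]' >/dev/null
cat >> h.py <<'E'
def st2(): # tool y = +EY, tool z = +EX
    o=bot.get_obs();st();print("w",round(o["grip_width"],1),"rot->",np.round(np.degrees(Ro.from_matrix(R(o).T@down(TH+np.pi/2)).as_rotvec()),2))
def sf(P): P=np.atleast_2d(P);d=P[:,:2]-STOP;return np.c_[d@EX,d@EY,P[:,2]].round(1).tolist()
E
python3 -c "
from h import *
st2();print(bot.get_obs()['joint_positions'])"
```

```text
stopframe x,y -198.9 -45.8 z 175.6 Fx,Fy,Fz -0.6 -0.4 -0.7 t 9.9 roterr [ 1.7985e+02 -3.0000e-02  2.0000e-02]
w 91.5 rot-> [-0.15 -0.01 -0.02]
[-1.66550936e-01  2.75610212e-01  1.85601845e+00  4.27413954e-04
  1.01019974e+00 -1.59361866e+00]
```

```bash
python3 -m crank '[{"linear":[0,1.7,4],"delta_rot":[-0.15,0,0],"fingers":1},{"linear":[0,1.7,4],"delta_rot":[0,0,0],"fingers":1},{"linear":[1,1.6,3],"delta_rot":[0,0,0],"fingers":1},{"linear":[3,0,1],"delta_rot":[0,0,0],"fingers":1},{"linear":[3,0,0],"delta_rot":[0,0,0],"fingers":1}]' >/dev/null
python3 -m crank '[{"linear":[2,0,0],"delta_rot":[0,0,0],"fingers":1},{"linear":[1,0,0],"delta_rot":[0,0,0],"fingers":1},{"linear":[0.7,0,0],"delta_rot":[0,0,0],"fingers":1},{"linear":[0,0,0],"delta_rot":[0,0,0],"fingers":1},{"linear":[0,0,0],"delta_rot":[0,0,0],"fingers":1}]' >/dev/null
python3 -c "
from h import *
st2();snap('wrist','w6')"
```

```text
stopframe x,y -78.3 4.1 z 69.7 Fx,Fy,Fz -0.1 0.1 -0.0 t 10.9 roterr [-1.7989e+02  1.0000e-02  1.5000e-01]
w 91.7 rot-> [ 0.11  0.1  -0.  ]
```

View pics/w6.png

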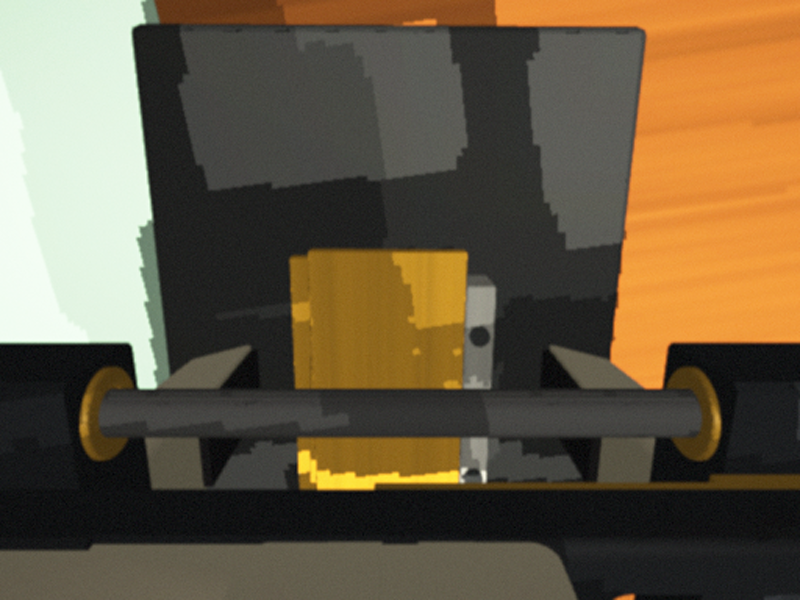

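From the front, the fingers straddle the stack and side stop. The plates' front edges are at row ~250 (columns 290–467) and the side stop is at columns 467–495. I'll lower 3 mm and squeeze.

```bash
python3 -m crank '[{"linear":[0.3,0,0],"delta_rot":[0,0.1,0],"fingers":0.85},{"linear":[0,0,0],"delta_rot":[0,0,0],"fingers":0.78},{"linear":[0,0,0],"delta_rot":[0,0,0],"fingers":0.72},{"linear":[0,0,0],"delta_rot":[0,0,0],"fingers":0.68},{"linear":[0,0,0],"delta_rot":[0,0,0],"fingers":0.65}]' 
python3 -m crank '[{"linear":[0,0,0],"delta_rot":[0,0,0],"fingers":0.62},{"linear":[0,0,0],"delta_rot":[0,0,0],"fingers":0.6},{"linear":[0,0,0],"delta_rot":[0,0,0],"fingers":0.55},{"linear":[0,0,0],"delta_rot":[0,0,0],"fingers":0.5},{"linear":[0,0,0],"delta_rot":[0,0,0],"fingers":0.5}]'
python3 -c "
from h import *
st2();snap('wrist','w7')"
```

```text
time: 11.45
tool_pos: [567.0, 35.5, 65.8]
tcp_rot: [-2.68, 1.569, -2.819]
contact_force: [-0.7, -3.2, 0.3]
grip_width: 61.1
time: 11.95
tool_pos: [567.2, 36.7, 65.8]
tcp_rot: [2.448, 1.569, 2.309]
contact_force: [0.7, 5.1, 1.3]
grip_width: 53.2
stopframe x,y -78.8 4.8 z 65.8 Fx,Fy,Fz -0.1 5.2 1.3 t 11.95 roterr [-1.7987e+02  9.0000e-02 -1.1000e-01]
w 53.2 rot-> [ 0.13 -0.07 -0.06]
```

View pics/w7.png

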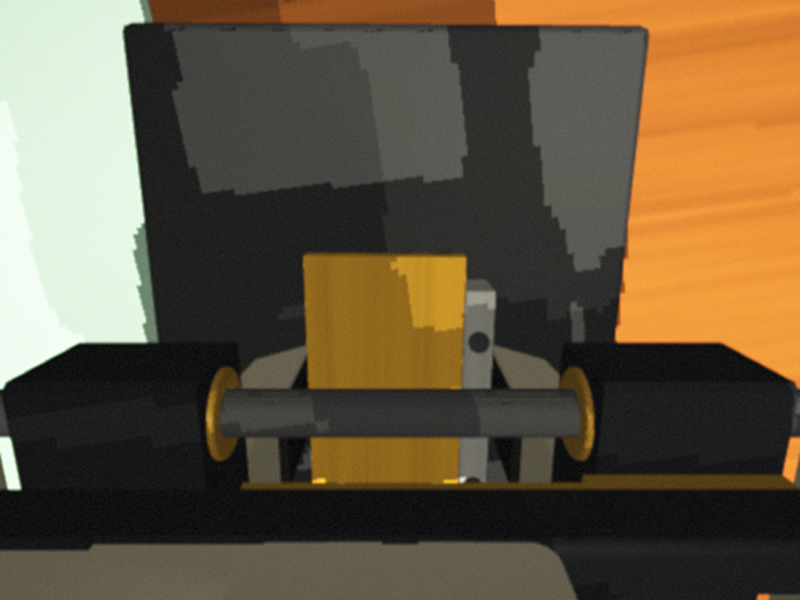

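Grip width is 53.2 mm, as expected for the plates tight to the side stop, and the sides look flush (columns 303–467). Now I open, back out to the front, close and push in +x.

```bash
python3 -m crank '[{"linear":[0,0,0],"delta_rot":[0,0,0],"fingers":0.65},{"linear":[0,0,0],"delta_rot":[0,0,0],"fingers":0.7},{"linear":[0,0,-2],"delta_rot":[0,0,0],"fingers":0.7},{"linear":[0,0,-3],"delta_rot":[0,0,0],"fingers":0.7},{"linear":[0,0,-2.7],"delta_rot":[0,0,0],"fingers":0.7}]' >/dev/null
python3 -m crank '[{"linear":[0,-0.45,0],"delta_rot":[0.13,0,0],"fingers":0},{"linear":[0,0,0],"delta_rot":[0,0,0],"fingers":0},{"linear":[0,0,0],"delta_rot":[0,0,0],"fingers":0},{"linear":[0,0,0],"delta_rot":[0,0,0],"fingers":0},{"linear":[0,0,0],"delta_rot":[0,0,0],"fingers":0}]' >/dev/null
python3 -c "
from h import *
st2();c=np.load('w7.npz');print('front edge w7',sf(ray(c,np.array([[305,255],[466,255]])/1.5625,58)))"
python3 -m crank '[{"linear":[0,0,0.5],"delta_rot":[0,0,0],"fingers":0},{"linear":[0,0,0.3],"delta_rot":[0,0,0],"fingers":0},{"linear":[0,0,0.3],"delta_rot":[0,0,0],"fingers":0},{"linear":[0,0,0.3],"delta_rot":[0,0,0],"fingers":0},{"linear":[0,0,0],"delta_rot":[0,0,0],"fingers":0}]' >/dev/null
python3 -c "
from h import *
st2()"
```

```text
stopframe x,y -155.3 -0.7 z 65.7 Fx,Fy,Fz 0.2 -0.4 -0.4 t 13.0 roterr [-1.7998e+02 -2.0000e-02 -1.3000e-01]
w 28.8 rot-> [ 0.02 -0.09  0.01]
front edge w7 [[-121.5, -20.9, 58.0], [-121.6, 23.0, 58.0]]
stopframe x,y -141.4 -0.6 z 65.8 Fx,Fy,Fz -0.4 -0.1 0.6 t 13.5 roterr [-1.7998e+02 -1.0000e-02 -1.1000e-01]
w 0.7 rot-> [ 0.02 -0.07  0.  ]
```

```bash
python3 -m crank '[{"linear":[0,0,0.4],"delta_rot":[0,0,0],"fingers":0},{"linear":[0,0,0.4],"delta_rot":[0,0,0],"fingers":0},{"linear":[0,0,0.4],"delta_rot":[0,0,0],"fingers":0},{"linear":[0,0,0.3],"delta_rot":[0,0,0],"fingers":0},{"linear":[0,0,0],"delta_rot":[0,0,0],"fingers":0}]' >/dev/null
python3 -c "
from h import *
st2()"
for i in 1 2; do
python3 -m crank '[{"linear":[0,0,0.15],"delta_rot":[0,0,0],"fingers":0},{"linear":[0,0,0.15],"delta_rot":[0,0,0],"fingers":0},{"linear":[0,0,0],"delta_rot":[0,0,0],"fingers":0},{"linear":[0,0,0],"delta_rot":[0,0,0],"fingers":0},{"linear":[0,0,0],"delta_rot":[0,0,0],"fingers":0}]' >/dev/null
python3 -c "
from h import *
st2()"; done
```

```text
stopframe x,y -126.5 -0.7 z 65.7 Fx,Fy,Fz -0.6 0.2 -0.7 t 14.0 roterr [-1.7998e+02 -1.0000e-02 -1.4000e-01]
w 0.2 rot-> [ 0.02 -0.09  0.01]
stopframe x,y -124.3 -0.6 z 65.6 Fx,Fy,Fz -3.0 0.1 1.4 t 14.5 roterr [-1.7998e+02 -1.0000e-02 -2.4000e-01]
w 0.5 rot-> [ 0.02 -0.16  0.01]
stopframe x,y -120.7 -0.6 z 65.8 Fx,Fy,Fz -3.2 -0.8 -1.4 t 15.0 roterr [-1.7998e+02 -1.0000e-02 -1.2000e-01]
w 0.7 rot-> [ 0.02 -0.08  0.  ]
```

```bash
for i in 1 2 3; do
python3 -m crank '[{"linear":[0,0,0.1],"delta_rot":[0,0,0],"fingers":0},{"linear":[0,0,0.1],"delta_rot":[0,0,0],"fingers":0},{"linear":[0,0,0],"delta_rot":[0,0,0],"fingers":0},{"linear":[0,0,0],"delta_rot":[0,0,0],"fingers":0},{"linear":[0,0,0],"delta_rot":[0,0,0],"fingers":0}]' >/dev/null
python3 -c "
from h import *
st2()" | head -1; done
```

```text
stopframe x,y -120.6 -0.6 z 65.6 Fx,Fy,Fz -7.6 -1.3 3.4 t 15.5 roterr [-1.7997e+02 -2.0000e-02 -5.0000e-01]
stopframe x,y -120.5 -0.6 z 65.3 Fx,Fy,Fz -13.7 0.4 7.2 t 16.0 roterr [-1.7996e+02 -4.0000e-02 -8.9000e-01]
stopframe x,y -120.4 -0.6 z 65.3 Fx,Fy,Fz -20.4 -0.8 13.7 t 16.5 roterr [-1.7995e+02 -6.0000e-02 -1.2600e+00]
```

```bash
python3 -m crank '[{"linear":[0,0,-0.6],"delta_rot":[0,0,0],"fingers":0},{"linear":[0,0,-1.5],"delta_rot":[0,0,0],"fingers":0},{"linear":[-2,0,-3],"delta_rot":[0,0,0],"fingers":0},{"linear":[-3.5,0,-2],"delta_rot":[0,0,0],"fingers":0},{"linear":[-3.5,0,-2],"delta_rot":[0,0,0],"fingers":0.6}]' >/dev/null
python3 -m crank '[{"linear":[-2,-1,4],"delta_rot":[0,0,0],"fingers":1},{"linear":[0,-0.5,4],"delta_rot":[0,0,0],"fingers":1},{"linear":[0,0,2],"delta_rot":[0,0,0],"fingers":1},{"linear":[0,0,0],"delta_rot":[0,0,0],"fingers":1},{"linear":[0,0,0],"delta_rot":[0,0,0],"fingers":1}]' >/dev/null
python3 -c "
from h import *
st2();c=snap('wrist','w8',(150,60,406,252))"
```

```text
stopframe x,y -105.8 -15.6 z 175.6 Fx,Fy,Fz -0.3 0.2 -0.4 t 17.5 roterr [-1.7999e+02 -1.0000e-02 -1.4000e-01]
w 43.9 rot-> [ 0.01 -0.09  0.  ]
```

View pics/w8.png

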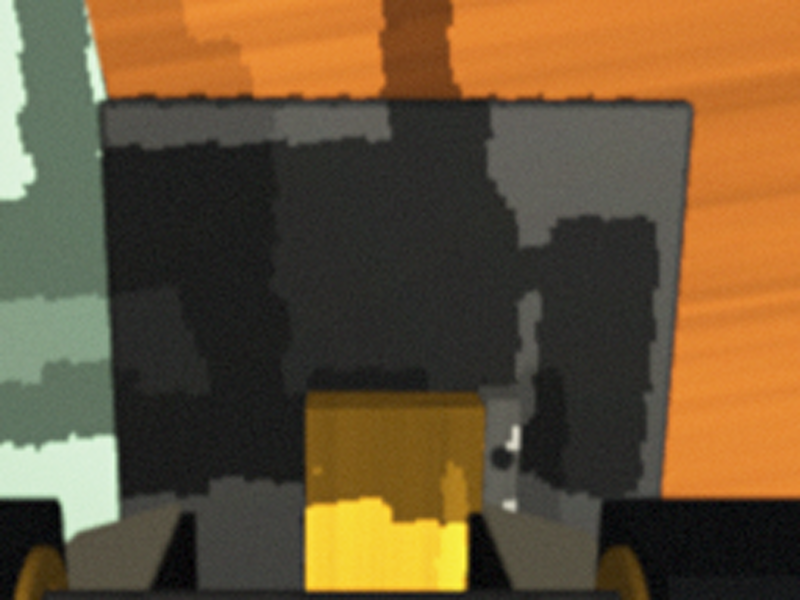

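Front wall rows 392–407 and side edges (305, 484) look flush, with the stack tight to the side stop. Next is a numeric check and the move to the gauge.

Run:
```python
from h import *
c=np.load("w8.npz")
f=lambda L:np.array([[150+u/3.125,60+v/3.125] for u,v in L])
print("top front corners",sf(ray(c,f([(305,407),(484,407)]),58)),"left edge near fingers",sf(ray(c,f([(305,590)]),58)))
print("bottom front corners",sf(ray(c,f([(305,391),(484,391)]),40)))
moves([549,-370,200],down(np.radians(38)))
```

```text
top front corners [[-109.6, -21.8, 58.0], [-109.5, 22.7, 58.0]] left edge near fingers [[-60.5, -22.1, 58.0]]
bottom front corners [[-109.5, -22.2, 40.0], [-109.5, 25.3, 40.0]]
pos [537.   20.4 175.6] F [-0.9  0.3  0.6] w 47.9 t 17.55
lin cm (tool) [ -2.46 -38.48   6.66]
rotvec deg (tool) [43.93 -0.12  0.05]
```

```bash
python3 -m crank '[{"linear":[-0.5,-4.8,0],"delta_rot":[0,0,0],"fingers":1},{"linear":[-0.5,-4.8,0],"delta_rot":[0,0,0],"fingers":1},{"linear":[-0.5,-4.8,0],"delta_rot":[0,0,0],"fingers":1},{"linear":[-0.5,-4.7,1.3],"delta_rot":[0,0,0],"fingers":1},{"linear":[-0.5,-4.7,1.3],"delta_rot":[0,0,0],"fingers":1}]' >/dev/null
python3 -m crank '[{"linear":[0,-4.7,1.3],"delta_rot":[0,0,0],"fingers":1},{"linear":[0,-4.7,1.3],"delta_rot":[0,0,0],"fingers":1},{"linear":[0,-4.7,1.3],"delta_rot":[0,0,0],"fingers":1},{"linear":[0,0,0],"delta_rot":[8.5,0,0],"fingers":1},{"linear":[0,0,0],"delta_rot":[8.5,0,0],"fingers":1}]' >/dev/null
python3 -m crank '[{"linear":[0,0,0],"delta_rot":[8.5,0,0],"fingers":1},{"linear":[0,0,0],"delta_rot":[8.5,0,0],"fingers":1},{"linear":[0,0,0],"delta_rot":[8.5,0,0],"fingers":1},{"linear":[0,0,0],"delta_rot":[1.4,0,0],"fingers":1},{"linear":[0,0,0],"delta_rot":[0,0,0],"fingers":1}]' >/dev/null
python3 - <<'E'
from h import *
c=snap('wrist','w9');moves([549,-370,200],down(np.radians(38)))
E
```

```text
pos [ 548.6 -363.8  200.8] F [-0.2 -0.6 -1.2] w 91.7 t 19.1
lin cm (tool) [ 0.08 -0.35  0.52]
rotvec deg (tool) [ 0.22 -0.07  0.07]
```

View pics/w9.png

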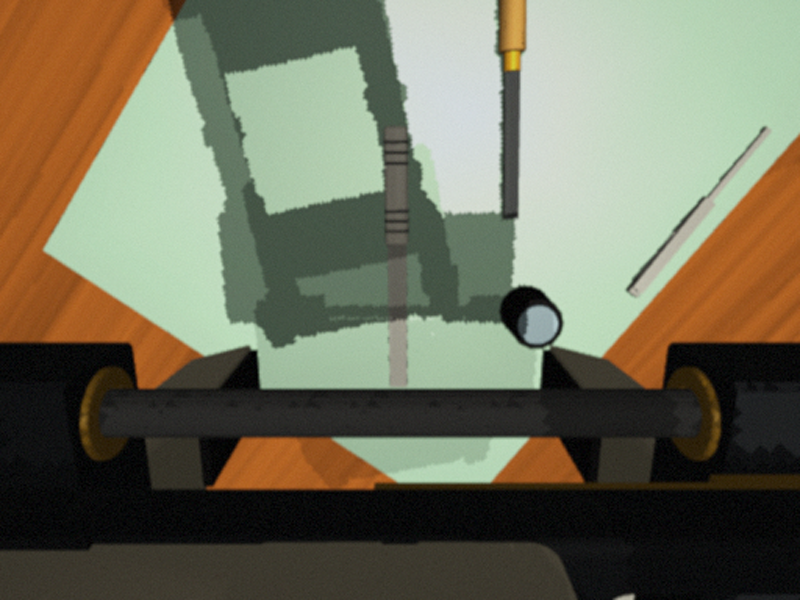

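The handle spans rows 128–243 at column ~397, the blade continues down at ~398, the file is at column 510 and the loupe at (530,315).

Run:
```python
from h import *
c=np.load("w9.npz");k=1.5625
h=ray(c,np.array([[396.5,128],[397,240]])/k,18);print(h.round(1))
b=ray(c,np.array([[398,380]])/k,5);print("blade",b.round(1))
print("file",ray(c,np.array([[510,215],[510,130]])/k,4).round(1),"loupe base",ray(c,np.array([[515,300]])/k,5).round(1))
ctr=h.mean(0);d=b[0]-h[0];a=np.arctan2(d[1],d[0]);print("len",np.linalg.norm(h[1]-h[0]),"heading",np.degrees(a),np.degrees(np.arctan2(*(h[1]-h[0])[[1,0]])))
T=[ctr[0],ctr[1],60];moves(T,down(a+np.pi/2))
for n,p in (("file",[510,215]),("loupe",[515,300])):
    q=ray(c,np.array([p])/k,5)[0]-ctr;print(n,"gauge x,y",q[0]*np.cos(a)+q[1]*np.sin(a),-q[0]*np.sin(a)+q[1]*np.cos(a))
```

```text
[[ 492.4 -294.9   18. ]
 [ 532.7 -345.8   18. ]]
blade [[ 593.  -421.8    5. ]]
file [[ 579.9 -291.     4. ]
 [ 546.4 -252.6    4. ]] loupe base [[ 618.5 -330.5    5. ]]
len 64.95816134146443 heading -51.58714791490468 -51.64756207995296
pos [ 548.6 -363.8  200.8] F [-0.2 -0.6 -1.2] w 91.7 t 19.1
lin cm (tool) [14.09 -0.13 -5.63]
rotvec deg (tool) [-0.19 -0.07  0.07]
file gauge x,y 18.79270814489896 70.82160426156376
loupe gauge x,y 73.7861957271452 76.71840968705557
```

```bash
python3 -m crank '[{"linear":[3.5,-0.13,-1.4],"delta_rot":[-0.19,0,0],"fingers":0.5},{"linear":[3.5,0,-1.4],"delta_rot":[0,0,0],"fingers":0.5},{"linear":[3.5,0,-1.4],"delta_rot":[0,0,0],"fingers":0.5},{"linear":[3.5,0,-1.4],"delta_rot":[0,0,0],"fingers":0.5},{"linear":[0,0,0],"delta_rot":[0,0,0],"fingers":0.5}]' >/dev/null
python3 -m crank '[{"linear":[1.5,0,0],"delta_rot":[0,0,0],"fingers":0.4},{"linear":[1.2,0,0],"delta_rot":[0,0,0],"fingers":0.4},{"linear":[0.6,0,0],"delta_rot":[0,0,0],"fingers":0.4},{"linear":[0,0,0],"delta_rot":[0,0,0],"fingers":0.4},{"linear":[0,0,0],"delta_rot":[0,0,0],"fingers":0.4}]' >/dev/null
python3 - <<'E'
from h import *
moves([512.5,-320.4,27.5],down(np.radians(-51.6+90)))
E
```

```text
pos [ 513.3 -321.3   28.4] F [ 0.3  0.2 -0.7] w 36.7 t 20.1
lin cm (tool) [ 0.09 -0.01 -0.12]
rotvec deg (tool) [-0.18 -0.01  0.06]
```

```bash
python3 -m crank '[{"linear":[0.1,0,-0.1],"delta_rot":[-0.15,0,0],"fingers":0.25},{"linear":[0,0,0],"delta_rot":[0,0,0],"fingers":0.15},{"linear":[0,0,0],"delta_rot":[0,0,0],"fingers":0},{"linear":[0,0,0],"delta_rot":[0,0,0],"fingers":0},{"linear":[0,0,0],"delta_rot":[0,0,0],"fingers":0}]'
python3 -m crank '[{"linear":[-0.5,0,0],"delta_rot":[0,0,0],"fingers":0},{"linear":[-2,0,0],"delta_rot":[0,0,0],"fingers":0},{"linear":[-4,0,0],"delta_rot":[0,0,0],"fingers":0},{"linear":[-4,0,0],"delta_rot":[0,0,0],"fingers":0},{"linear":[-2,0,0],"delta_rot":[0,0,0],"fingers":0}]'
python3 - <<'E'
from h import *
# approach: gauge tip 60 mm short of foot front rim, well above
g=np.array([-29-135-60,0]);w=STOP+g[0]*EX
moves([*w,150],down(TH+np.pi/2))
E
```

```text
time: 20.6
tool_pos: [512.3, -320.2, 27.1]
tcp_rot: [-2.185, 1.569, -3.086]
contact_force: [0.4, 0.4, 2.5]
grip_width: 13.8
time: 21.1
tool_pos: [513.5, -320.9, 155.6]
tcp_rot: [-0.036, 1.567, -0.938]
contact_force: [0.5, 0.4, -1.1]
grip_width: 13.8
pos [ 513.5 -320.9  155.6] F [ 0.5  0.4 -1.1] w 13.8 t 21.1
lin cm (tool) [  0.43  16.05 -34.9 ]
rotvec deg (tool) [-43.53   0.2    0.09]
```

```bash
python3 -m crank '[{"linear":[0,0,0],"delta_rot":[-8.5,0,0],"fingers":0},{"linear":[0,0,0],"delta_rot":[-8.5,0,0],"fingers":0},{"linear":[0,0,0],"delta_rot":[-8.5,0,0],"fingers":0},{"linear":[0,0,0],"delta_rot":[-8.5,0,0],"fingers":0},{"linear":[0,0,0],"delta_rot":[-8.5,0,0],"fingers":0}]' >/dev/null
python3 -m crank '[{"linear":[0,2.5,-3.8],"delta_rot":[-1,0,0],"fingers":0},{"linear":[0,2.7,-3.8],"delta_rot":[0,0,0],"fingers":0},{"linear":[0,2.7,-3.8],"delta_rot":[0,0,0],"fingers":0},{"linear":[0,3.5,-2.8],"delta_rot":[0,0,0],"fingers":0},{"linear":[0,4.5,0],"delta_rot":[0,0,0],"fingers":0}]' >/dev/null
python3 -m crank '[{"linear":[0,4.5,0],"delta_rot":[0,0,0],"fingers":0},{"linear":[0,4.5,0],"delta_rot":[0,0,0],"fingers":0},{"linear":[0,4.5,0],"delta_rot":[0,0,0],"fingers":0},{"linear":[0,4,0],"delta_rot":[0,0,0],"fingers":0},{"linear":[0,2,0],"delta_rot":[0,0,0],"fingers":0}]' >/dev/null
python3 -c "
from h import *
st2()"
```

```text
stopframe x,y -224.5 1.4 z 152.3 Fx,Fy,Fz 0.7 -1.0 -1.5 t 22.6 roterr [-1.799e+02  4.000e-02 -1.200e-01]
w 14.0 rot-> [ 0.1  -0.08 -0.03]
```

```bash
python3 -m crank '[{"linear":[2.5,-0.1,0],"delta_rot":[0.1,0,0],"fingers":0},{"linear":[2.5,0,0],"delta_rot":[0,-0.08,0],"fingers":0},{"linear":[1.0,0,0],"delta_rot":[0,0,0],"fingers":0},{"linear":[0.2,0,0],"delta_rot":[0,0,0],"fingers":0},{"linear":[0,0,0],"delta_rot":[0,0,0],"fingers":0}]' >/dev/null
python3 -c "
from h import *
st2()"
python3 -m crank '[{"linear":[0.1,0,0],"delta_rot":[0,0,0],"fingers":0},{"linear":[0.1,0,0],"delta_rot":[0,0,0],"fingers":0},{"linear":[0.1,0,0],"delta_rot":[0,0,0],"fingers":0},{"linear":[0,0,0],"delta_rot":[0,0,0],"fingers":0},{"linear":[0,0,0],"delta_rot":[0,0,0],"fingers":0}]' >/dev/null
python3 -c "
from h import *
st2();snap('side','s1',(190,100,290,175))"
```

```text
stopframe x,y -223.7 -2.5 z 90.3 Fx,Fy,Fz -0.6 -0.6 -1.3 t 23.1 roterr [1.7984e+02 1.0000e-02 1.0000e-02]
w 13.9 rot-> [-0.16 -0.01  0.  ]
stopframe x,y -224.0 -2.4 z 87.1 Fx,Fy,Fz -0.1 0.3 -1.0 t 23.6 roterr [1.7986e+02 0.0000e+00 1.0000e-02]
w 13.8 rot-> [-0.14 -0.    0.  ]
```

View pics/s1.png

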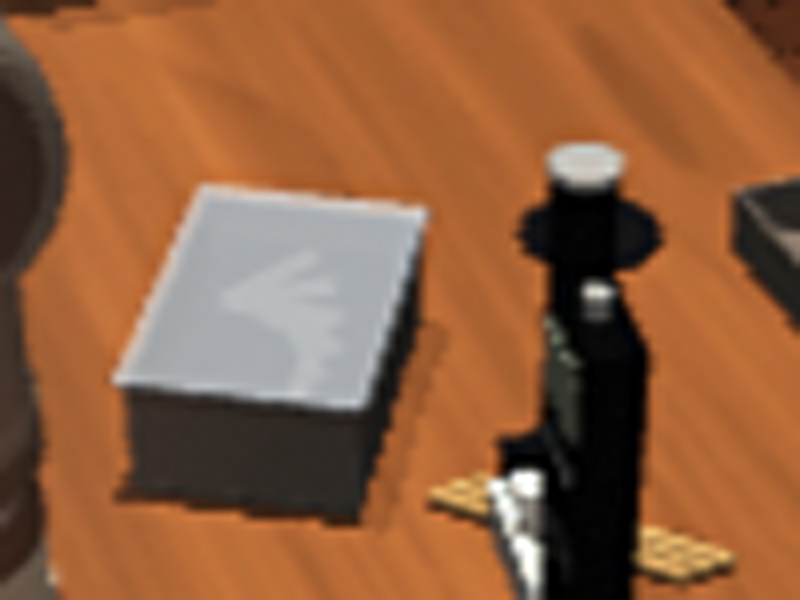

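The crop shows the indicator with a small silver button on its top at (597,297), which may move with the spindle. It missed the foot, but the full frame is saved as a reference. Lowering the blade onto the plate.

```bash
python3 -m crank '[{"linear":[0.1,0.25,0],"delta_rot":[-0.14,0,0],"fingers":0},{"linear":[0.05,0,0],"delta_rot":[0,0,0],"fingers":0},{"linear":[0,0,0],"delta_rot":[0,0,0],"fingers":0},{"linear":[0,0,0],"delta_rot":[0,0,0],"fingers":0},{"linear":[0,0,0],"delta_rot":[0,0,0],"fingers":0}]' >/dev/null
python3 -c "
from h import *
st2();print(bot.get_obs()['moment'].round(3))"
python3 -m crank '[{"linear":[0.05,0,0],"delta_rot":[0,0,0],"fingers":0},{"linear":[0.05,0,0],"delta_rot":[0,0,0],"fingers":0},{"linear":[0,0,0],"delta_rot":[0,0,0],"fingers":0},{"linear":[0,0,0],"delta_rot":[0,0,0],"fingers":0},{"linear":[0,0,0],"delta_rot":[0,0,0],"fingers":0}]' >/dev/null
python3 -c "
from h import *
st2();print(bot.get_obs()['moment'].round(3))"
```

```text
stopframe x,y -224.1 0.1 z 85.4 Fx,Fy,Fz -0.3 -1.1 -0.5 t 24.15 roterr [1.8e+02 1.0e-02 3.0e-02]
w 13.9 rot-> [-0.   -0.02  0.01]
[ 0.114 -0.114 -0.029]
stopframe x,y -224.0 0.1 z 84.5 Fx,Fy,Fz 0.5 0.0 -0.5 t 24.65 roterr [1.7999e+02 1.0000e-02 0.0000e+00]
w 14.1 rot-> [-0.01 -0.    0.  ]
[ 0.072 -0.207 -0.037]
```

```bash
for i in 1 2; do
python3 -m crank '[{"linear":[0.05,0,0],"delta_rot":[0,0,0],"fingers":0},{"linear":[0.0,0,0],"delta_rot":[0,0,0],"fingers":0},{"linear":[0,0,0],"delta_rot":[0,0,0],"fingers":0},{"linear":[0,0,0],"delta_rot":[0,0,0],"fingers":0},{"linear":[0,0,0],"delta_rot":[0,0,0],"fingers":0}]' >/dev/null
python3 -c "
from h import *
st2();print(bot.get_obs()['moment'].round(3))"; done
```

```text
stopframe x,y -224.0 0.1 z 84.0 Fx,Fy,Fz 0.2 -0.4 0.2 t 25.15 roterr [1.8e+02 1.0e-02 1.0e-02]
w 13.6 rot-> [-0.   -0.01  0.01]
[ 0.07  -0.333 -0.02 ]
stopframe x,y -224.0 0.1 z 83.5 Fx,Fy,Fz -0.2 -0.0 1.7 t 25.65 roterr [1.8e+02 1.0e-02 1.0e-02]
w 13.6 rot-> [-0.   -0.01  0.  ]
[ 0.038 -0.304  0.021]
```

```bash
python3 -m crank '[{"linear":[-0.15,0,0],"delta_rot":[0,0,0],"fingers":0},{"linear":[0,0,1],"delta_rot":[0,0,0],"fingers":0},{"linear":[0,0,2],"delta_rot":[0,0,0],"fingers":0},{"linear":[0,0,1.5],"delta_rot":[0,0,0],"fingers":0},{"linear":[0,0,0],"delta_rot":[0,0,0],"fingers":0}]' >/dev/null
python3 -c "
from h import *
for i in range(2):
  c=snap('side','s2',(225,170,305,230));st2();print(bot.get_obs()['moment'].round(3))"
```

```text
stopframe x,y -178.4 0.0 z 84.6 Fx,Fy,Fz -0.1 0.3 0.6 t 26.2 roterr [1.7998e+02 1.0000e-02 3.0000e-02]
w 13.7 rot-> [-0.02 -0.02  0.01]
[ 0.06  -0.376  0.008]
stopframe x,y -179.1 0.1 z 84.7 Fx,Fy,Fz 0.3 -0.1 0.5 t 26.25 roterr [1.7999e+02 1.0000e-02 8.0000e-02]
w 13.8 rot-> [-0.01 -0.05  0.01]
[ 0.029 -0.327  0.011]
```

View pics/s2.png

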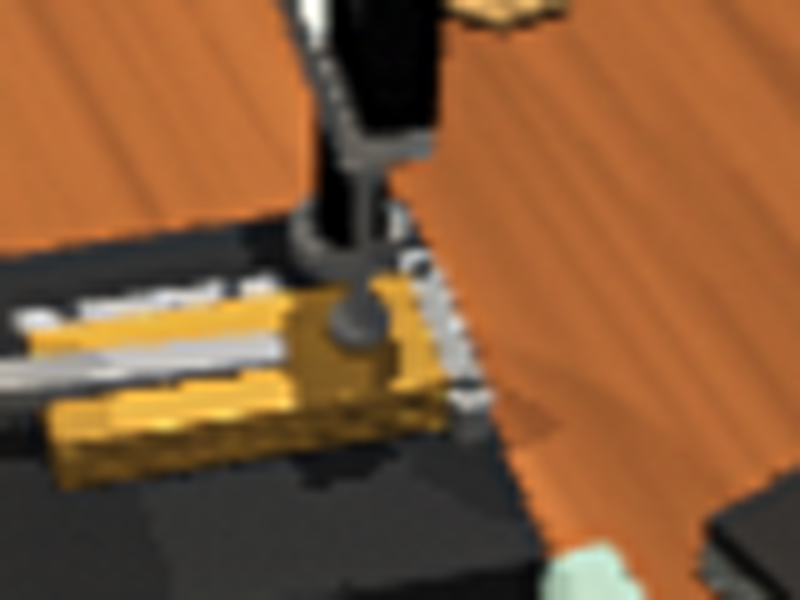

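The side view shows the blade lying on the top plate with its tip at (288,347). It points at the foot (358,322), the stack is flush, and the gap ahead is clear. Continuing in.

```bash
python3 -m crank '[{"linear":[-0.03,0,0],"delta_rot":[0,0,0],"fingers":0},{"linear":[0,0,1],"delta_rot":[0,0,0],"fingers":0},{"linear":[0,0,1],"delta_rot":[0,0,0],"fingers":0},{"linear":[0,0,0],"delta_rot":[0,0,0],"fingers":0},{"linear":[0,0,0],"delta_rot":[0,0,0],"fingers":0}]' >/dev/null
cat > q.py <<'E'
from h import *
import sys
F=[];M=[]
ref=np.load('s1.npz')['image']
acc=[]
for i in range(4):
    c=capture('side');acc.append(c['image'].astype(np.float32));o=bot.get_obs();f=o["contact_force"];F.append([f[:2]@EX,f[:2]@EY,f[2]]);M.append(o["moment"])
st2();print("meanF",np.mean(F,0).round(2),"M",np.mean(M,0).round(3))
im=np.mean(acc,0);np.save(sys.argv[1],im)
E
python3 q.py i0.npy
python3 -m crank '[{"linear":[0,0,0.3],"delta_rot":[0,0,0],"fingers":0},{"linear":[0,0,0.3],"delta_rot":[0,0,0],"fingers":0},{"linear":[0,0,0],"delta_rot":[0,0,0],"fingers":0},{"linear":[0,0,0],"delta_rot":[0,0,0],"fingers":0},{"linear":[0,0,0],"delta_rot":[0,0,0],"fingers":0}]' >/dev/null
python3 q.py i1.npy
```

```text
stopframe x,y -159.4 0.1 z 85.1 Fx,Fy,Fz -0.3 -0.4 -1.1 t 26.95 roterr [1.8e+02 1.0e-02 7.0e-02]
w 13.9 rot-> [-0.   -0.05  0.01]
meanF [-0.11  0.27 -0.35] M [ 0.087 -0.148  0.002]
stopframe x,y -153.1 0.1 z 85.2 Fx,Fy,Fz 0.4 -0.0 -1.3 t 27.65 roterr [1.8e+02 1.0e-02 3.0e-02]
w 14.0 rot-> [-0.   -0.02  0.  ]
meanF [-0.05  0.03 -0.95] M [ 0.071 -0.101  0.012]
```

```bash
for i in 2 3 4; do
python3 -m crank '[{"linear":[0,0,0.2],"delta_rot":[0,0,0],"fingers":0},{"linear":[0,0,0.2],"delta_rot":[0,0,0],"fingers":0},{"linear":[0,0,0],"delta_rot":[0,0,0],"fingers":0},{"linear":[0,0,0],"delta_rot":[0,0,0],"fingers":0},{"linear":[0,0,0],"delta_rot":[0,0,0],"fingers":0}]' >/dev/null
python3 q.py i$i.npy; done
cat > d.py <<'E'
import numpy as np,cv2,sys,glob
a=np.load('i0.npy')
n=len(glob.glob('i*.npy'))
for i in range(1,n):
    b=np.load(f'i{i}.npy');d=np.abs(a-b).max(2)
    def pc(x0,y0,x1,y1):
        g=lambda I:cv2.cvtColor(I[y0:y1,x0:x1].astype(np.uint8),cv2.COLOR_BGR2GRAY).astype(np.float32)
        return np.round(cv2.phaseCorrelate(g(a),g(b),cv2.createHanningWindow((x1-x0,y1-y0),cv2.CV_32F))[0],2)
    print(i,"button(264,137)",d[132:141,259:270].mean().round(1),d[132:141,259:270].max().round(0),"foot",d[196:206,256:266].mean().round(1),"spindle",d[185:199,258:265].mean().round(1),"head ctl",d[150:180,255:270].mean().round(1))
E
python3 d.py
```

```text
stopframe x,y -149.1 0.1 z 85.2 Fx,Fy,Fz -0.4 -0.1 -1.3 t 28.35 roterr [-1.8e+02 -1.0e-02 -3.0e-02]
w 13.8 rot-> [ 0.   -0.02  0.01]
meanF [-0.16  0.06 -1.52] M [ 0.116 -0.117 -0.027]
stopframe x,y -145.1 0.1 z 85.2 Fx,Fy,Fz -0.3 -0.4 -1.1 t 29.05 roterr [1.8e+02 1.0e-02 3.0e-02]
w 13.8 rot-> [-0.   -0.02  0.  ]
meanF [-0.58 -0.21 -0.99] M [ 0.075 -0.101  0.006]
stopframe x,y -141.1 0.1 z 85.2 Fx,Fy,Fz 0.3 0.0 -0.6 t 29.75 roterr [1.8e+02 1.0e-02 3.0e-02]
w 13.7 rot-> [-0.   -0.02  0.  ]
meanF [-0.34 -0.14 -1.05] M [ 0.101 -0.116  0.017]
1 button(264,137) 0.7 2.0 foot 1.6 spindle 0.6 head ctl 0.7
2 button(264,137) 0.6 2.0 foot 2.4 spindle 0.6 head ctl 0.8
3 button(264,137) 0.7 2.0 foot 4.5 spindle 0.6 head ctl 0.7
4 button(264,137) 0.7 2.0 foot 9.3 spindle 0.5 head ctl 0.7
```

```bash
for i in 5 6 7; do
python3 -m crank '[{"linear":[0,0,0.2],"delta_rot":[0,0,0],"fingers":0},{"linear":[0,0,0.1],"delta_rot":[0,0,0],"fingers":0},{"linear":[0,0,0],"delta_rot":[0,0,0],"fingers":0},{"linear":[0,0,0],"delta_rot":[0,0,0],"fingers":0},{"linear":[0,0,0],"delta_rot":[0,0,0],"fingers":0}]' >/dev/null
python3 q.py i$i.npy; done; python3 d.py | tail -4
```

```text
stopframe x,y -138.1 0.1 z 85.2 Fx,Fy,Fz 0.4 -1.0 -1.8 t 30.45 roterr [-1.8e+02 -1.0e-02 -3.0e-02]
w 13.4 rot-> [ 0.   -0.02  0.01]
meanF [ 0.17 -0.17 -1.42] M [ 0.099 -0.146 -0.006]
stopframe x,y -135.2 0.1 z 85.1 Fx,Fy,Fz -3.1 -0.1 -1.1 t 31.15 roterr [1.8e+02 1.0e-02 6.0e-02]
w 13.5 rot-> [-0.   -0.04  0.01]
meanF [-2.9  -0.03 -1.38] M [ 0.164  0.311 -0.02 ]
stopframe x,y -131.8 0.1 z 85.3 Fx,Fy,Fz -0.2 0.1 -2.3 t 31.85 roterr [ 1.7999e+02  1.0000e-02 -4.0000e-02]
w 13.6 rot-> [-0.01  0.02  0.  ]
meanF [-0.5   0.55 -1.95] M [ 0.121  0.009 -0.006]
4 button(264,137) 0.7 2.0 foot 9.3 spindle 0.5 head ctl 0.7
5 button(264,137) 0.7 2.0 foot 10.4 spindle 0.6 head ctl 0.8
6 button(264,137) 0.7 2.0 foot 10.6 spindle 0.6 head ctl 0.8
7 button(264,137) 0.7 2.0 foot 10.9 spindle 0.6 head ctl 0.8
```

```bash
for i in 8 9; do
python3 -m crank '[{"linear":[0,0,0.1],"delta_rot":[0,0,0],"fingers":0},{"linear":[0,0,0.1],"delta_rot":[0,0,0],"fingers":0},{"linear":[0,0,0.1],"delta_rot":[0,0,0],"fingers":0},{"linear":[0,0,0],"delta_rot":[0,0,0],"fingers":0},{"linear":[0,0,0],"delta_rot":[0,0,0],"fingers":0}]'|grep force
python3 q.py i$i.npy; done; python3 d.py | tail -2
python3 - <<'E'
import numpy as np,cv2
I=[np.load(f'i{k}.npy')[175:215,235:285] for k in (0,5,7,9)]
J=np.vstack([np.hstack(I[:2]),np.hstack(I[2:])]).clip(0,255).astype(np.uint8)
cv2.imwrite('pics/f.png',cv2.resize(J,None,fx=7.5,fy=7.5,interpolation=cv2.INTER_CUBIC))
E
```

```text
contact_force: [-1.8, 1.6, -1.6]
stopframe x,y -129.1 0.1 z 85.2 Fx,Fy,Fz -1.7 0.1 -1.9 t 32.55 roterr [1.8e+02 1.0e-02 3.0e-02]
w 13.8 rot-> [-0.   -0.02  0.  ]
meanF [-1.55  0.32 -1.51] M [ 0.15   0.243 -0.005]
contact_force: [-1.4, 0.6, -1.6]
stopframe x,y -125.9 0.1 z 85.3 Fx,Fy,Fz -0.8 0.2 -2.4 t 33.25 roterr [ 1.8e+02  1.0e-02 -2.0e-02]
w 13.7 rot-> [-0.    0.01  0.  ]
meanF [-0.9   0.28 -1.85] M [ 0.155  0.156 -0.009]
8 button(264,137) 0.7 2.0 foot 11.3 spindle 0.6 head ctl 0.8
9 button(264,137) 0.7 2.0 foot 11.9 spindle 0.7 head ctl 0.8
```

View pics/f.png

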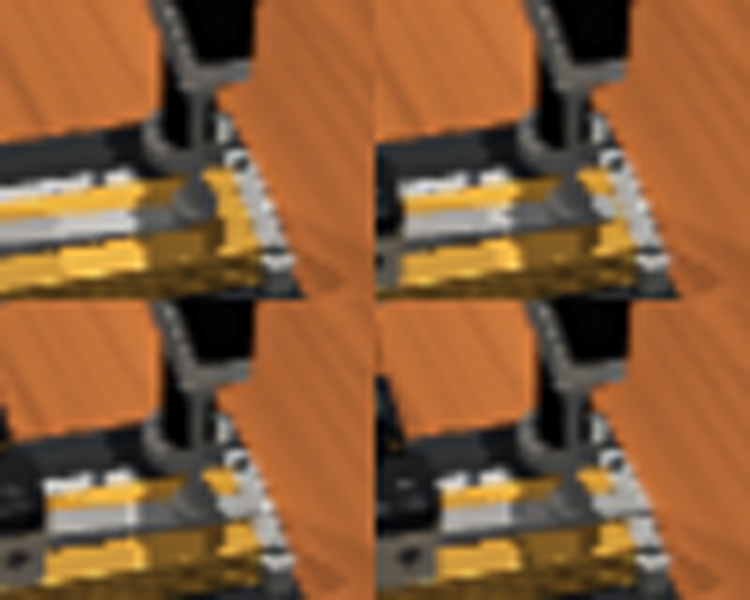

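The panels show the blade entering under the foot and now visible beyond it (panel 4, ~(625,505)), with the plates unmoved. I'll check numerically for foot lift between frames 5 and 9.

Run:
```python
import numpy as np
np.set_printoptions(linewidth=200)
I={k:np.load(f'i{k}.npy').mean(2) for k in (4,5,7,9)}
print("9-5");print((I[9]-I[5])[193:208,252:274].round(0).astype(int))
print("7-5");print((I[7]-I[5])[193:208,252:274].round(0).astype(int))
print(I[5][193:208,252:274].round(0).astype(int))
```

```text
9-5
[[  0   0   1   0   0  -1   0   0   0   1   0  -1   0   1   0   1   0   0   0   0   0   0]
 [  0   0   0   0   0   0   0   0   0   1   0   0   0   0   0   0   0   1   0   0   0   0]
 [  0   0   0   0   0   1   0   0   0   0   0   0   0   0   0   0  -1   0   0   0   0   1]
 [  0   0   0   0   0   0   0   0   0   1   0   0   0   0   0   0   0   0   0   0   0   0]
 [  0   0   0   0   1   0   1   0   0   1   0   1   0   0   0   0   0   0   0   0   0   0]
 [  0   0   0  -1   0   0   0   0   0   0   1   0   0   0   0   0   1   0  -1  -1   0   0]
 [  1   1   0   1   0   0   0  -4  -2  -3   2   1   1   0   0   0   0  -1   3   1  -1   0]
 [  1   1   0   0   1   0   1   1   1  -1  -2   2   5   6   5  -3  -4  -2  41  22   1   0]
 [ -6  -1   2   3   5   1   1  12   7   1   0   4   0   0   5  -5  -8  -6  20  18   2  -1]
 [-16 -21  -6   1   2   0  -4  -1   0   0   0   1   1   0   2  11  -2 -14 -48  -4  12   2]
 [ 25   6  -4   0   0  -1  -4  -6  -6   0  -2  -1  -2 -19 -23 -31 -53 -56 -70 -28   0   0]
 [-25 -12   1  -3  -7 -11   0   3   0  -2  -5  -1   0  -2  -7 -49 -22  -2  -1   1   2   0]
 [-5
[... 2305 characters left out ...]
2  78  68  64  64  93 133 138 118 154 170 169 121 112 118 115]
 [164 118  83  81  84  89  96  85  70  64  61  71 148 165 155 166 170 171 165 134 120 118]
 [180 123  92  94  95  90  93  96  79  68  64  69 144 167 164 152 163 175 211 157 117 119]
 [142  98  93  97  98  97  81  89  97  82  71  59  77 145 162 152 168 172 173 128 107 112]
 [194 132  96  96  98  97  82  67  67  68  65  63  59  74 102 128 135 161 172 170 118 104]
 [136  94  73  70  70  68  64  62  63  62  58  55  61 123 139 139 130 160 172 171 109  97]
 [ 98  74  71  77  82  83  84  84  86  85  66  53  60 128 143 141 143 171 177 173 146 119]
 [165 119  85  83  85  85  85  85  86  86  66  54  68 132 146 145 144 140 158 134 146 119]]
```

```bash
python3 -m crank '[{"linear":[0,0,0.1],"delta_rot":[0,0,0],"fingers":0},{"linear":[0,0,0.1],"delta_rot":[0,0,0],"fingers":0},{"linear":[0,0,0.1],"delta_rot":[0,0,0],"fingers":0},{"linear":[0,0,0],"delta_rot":[0,0,0],"fingers":0},{"linear":[0,0,0],"delta_rot":[0,0,0],"fingers":0}]'|grep force
python3 q.py i10.npy
python3 - <<'E'
from h import *
np.set_printoptions(linewidth=200)
a=np.load('i5.npy').mean(2);b=np.load('i10.npy').mean(2)
print((b-a)[196:205,256:268].round(0).astype(int))
c=capture('side');print("foot px",proj(c,[[*(STOP-20*EX),61.5],[*(STOP-20*EX),62.5]]),"btn diff",np.abs(a-b)[130:145,255:272].max())
# plates edges unchanged?
r=np.abs(np.load('i0.npy').mean(2)-b);print("plate right/front side region diff",r[208:222,232:256].mean().round(1))
E
```

```text
contact_force: [-1.9, 0.9, -1.2]
stopframe x,y -122.9 0.1 z 85.2 Fx,Fy,Fz -1.1 0.8 -1.0 t 33.95 roterr [1.8e+02 1.0e-02 0.0e+00]
w 13.9 rot-> [-0. -0.  0.]
meanF [-1.17  0.23 -2.13] M [ 0.14   0.21  -0.016]
[[  0   0  -1   0   0   1   0   0   0   0   1   0]
 [  0   0   0   0   0   1   0   1   0   0   0   0]
 [  0   0   0   0   0   0   0   0   0   0   0   0]
 [  1   0   0  -4  -2  -4   2   1   1   0   1   0]
 [  1   1   5   2   0  -1  -1   2   4   7  19   2]
 [  6   1   1  12   7   2   1   3   0   0   6  -5]
 [  2  -1  -4  -1   0   0   0   1   2   1   1  11]
 [  0  -1  -5  -8  -6   0  -3  -2  -2 -20 -39 -38]
 [-10 -12  -1   4   0  -2  -2   0   0  -1  -9 -49]]
foot px [[260.70775967 203.1506112 ]
 [260.72080807 202.89310553]] btn diff 2.3333335
plate right/front side region diff 16.6
```

Run:
```python
from h import *
c=np.load('s2.npz');print("tip at TCP -179:",sf(ray(c,[[225+28.8,170+34.7]],58.7)))
np.set_printoptions(linewidth=200)
I=[np.load(f'i{k}.npy').mean(2) for k in range(11)]
P=[(199,259),(199,261),(201,259),(201,260),(203,259),(203,260),(200,258),(203,258)]
for k in range(11): print(k,[int(round(I[k][p])) for p in P])
```

```text
tip at TCP -179: [[-39.4, 1.0, 58.7]]
0 [74, 68, 85, 70, 89, 97, 92, 80]
1 [74, 69, 85, 71, 89, 97, 93, 80]
2 [74, 69, 85, 70, 89, 97, 92, 80]
3 [74, 69, 85, 70, 89, 97, 93, 80]
4 [74, 68, 85, 70, 89, 97, 93, 80]
5 [74, 68, 85, 70, 89, 97, 92, 81]
6 [75, 68, 85, 70, 89, 97, 92, 80]
7 [68, 69, 86, 71, 81, 91, 93, 78]
8 [70, 68, 98, 77, 82, 91, 93, 76]
9 [70, 65, 97, 77, 82, 92, 94, 77]
10 [71, 64, 98, 77, 81, 91, 97, 76]
```

Run:
```python
from h import *
a=np.load('i0.npy').mean(2);b=np.load('i10.npy').mean(2);np.set_printoptions(linewidth=220)
print((b-a)[206:220,244:274].round(0).astype(int))
st2()
```

```text
[[-59 -56 -63 -57 -38 -17 -12 -16 -35 -15 -10  -2   1   1  -1   0   0   0   0   0   2   2   3   2   1   1   1   1   0   1]
 [  4   1  -5 -28 -14 -18 -21 -20 -23 -23 -24 -16  -1   2   0   1   0   0   0   0   0   1   0   0   0   1   0   1   0   0]
 [-61 -30 -22 -23 -23 -22 -22 -22 -23 -25 -26 -24  -7   1   2   0   1   1   1   0   1   1   0   1   1   0   0   1   1   0]
 [-63 -30 -21 -22 -23 -23 -24 -23 -23 -24 -26 -28 -24  -6   0   1   0   1   0  -1  -5  -2   1   0   1   1   1   0   1   0]
 [-60 -30 -22 -22 -23 -25 -25 -25 -25 -22 -22 -17  -9  -2   0   1   1   0   0   0   0  -1   0   0   1   0   1   1   1   1]
 [-42 -28 -24 -22 -19 -15 -11  -5  -4  -4  -2   0   1   1   1   0   0   0   1   1   0   0   0   0   0   0   0   1   0   1]
 [-14  -6  -2  -3  -2   0   1   2   2   1   0   1   0   0   0   0   0   0   0   0   0   0   0   0   1   0   0   1   1   0]
 [  2   3   2   1   2   1   1   1   1   0   0   0   1   1   0   1   1   0   0   0   0   0   0   0   0   0   0   0   0   0]
 [  1   1   1   0   0   0   1   1   0   1   0   1   1   0   1   1   0   0   0   1   0   0   0   1   0   0   1   0   0   0]
 [  1   0   1   0   1   0   0   1   0   0   0   0   0  -5  -2  -1   0   0   0   0   0   0   1   0   1   0   0  -1   0   0]
 [ -1   0   1   0   0   0   0  -1  -6  -8  -8  -8  -8  -6  -8  -1   0   1   0   1   0   0   0   0   0   0   0   0   0   0]
 [  1   1  -7  -9 -10  -8  -9  -9  -9  -9  -8  -7  -7  -8  -8  -2   1   0   0   0   0   0   0   0   1   0   0   1   0   0]
 [  1   1  -7 -10  -9 -10  -9 -10  -9  -9  -9  -8  -8  -7  -7  -2   1   0   0   0   0   0   0   0   0   0   0   0   0   0]
 [  1  -1  -7 -10 -10  -8  -9 -10 -10  -8  -9  -9  -8  -8 -10  -9  -2   1   1   0   0   0   0   0   0   1   1   0   0   0]]
stopframe x,y -122.9 0.1 z 85.3 Fx,Fy,Fz -0.6 -0.4 -2.5 t 34.0 roterr [ 1.7999e+02  1.0000e-02 -0.0000e+00]
w 13.5 rot-> [-0.01  0.    0.  ]
```

The plate edges away from the gripper's shadow have not changed, and the foot has lifted slightly. Handing in.

```bash
python3 -c "
from plant import workorder
print(workorder.close_job())"
```

```text
the job is handed in; nothing more can be done
None
```

I handed the job in at about 34 s of robot time, with the arm still holding the gauge by its handle under the foot. No verdict was reported.

**Stack:** My first push from the side moved only the top plate, because the fingers' outer faces taper. I then squeezed the plates between the inner pads, against the side stop's outer face, which left a grip width of 53.2 mm where I expected 53.5 mm. After that I pushed them from the front into the back stop with about 20 N. The camera check then put the front edges at 109.5–109.6 mm in front of the stop (home is 110 mm) and the right side at about 22 mm (home is 22.5 mm). One reading, the bottom left front corner, was 25.3 mm, about 3 mm off the rest. I put it down to the adjacent bar in the picture and did not recheck it.

**Gauge:** I laid the blade on the top plate and slid it in. Drag first showed as about 3 N with the arm 135 mm in front of the stop, and the foot's pixels began to change just after that. I stopped 12 mm farther in, which by the taper is roughly 1 mm of lift. About 1 N of drag remains.

**Last checks:**
- Plate pixels outside the gripper's shadow were unchanged after the gauge went in.
- The lift comes from the taper and the force. The side camera is too coarse to measure it and confirms only that the foot moved. The button on top of the indicator did not visibly move.
- I did not re-image the bystanders at the end, but no unexpected contact forces appeared.
- I viewed 12 pictures, two past the budget of 10.

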